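Clear the printer bed onto the cooling shelf

TASK

Press the square key on the control pad to put the printer on hold while the prints are still on its bed, then slide every finished print (there may be four to six) flat over the step onto the lower cooling shelf beside the bed, never raising one more than a centimetre above the bed and never tipping it up. Once all of them lie flat and wholly on the shelf, side by side and let go, press the round key, then the long bar key, then the square key again, each fully down for a moment and one at a time. Leave the cross-shaped key unpressed and the spool, bottle and scraper where they are.

Things in the scene. Friction and masses are not known exactly. Their poses are not given: they have to be found in the camera images.
- print_a: Oblong plate, 76 mm along x by 62 mm along y. A matt white plastic print: flat plate 5 mm thick with one tall straight rib on top, 56 mm long, 10 mm thick, centred on the origin and running along the body's x axis, its top 31.5 mm above the underside (26.5 mm above the plate); thin low ribs reach 8 mm above the underside. About 70 g. Origin: centre of the underside, z up. May be absent.
- print_b: Round plate, 76 mm across. A matt white plastic print: flat plate 5 mm thick with one tall straight rib on top, 56 mm long, 10 mm thick, centred on the origin and running along the body's x axis, its top 31.5 mm above the underside (26.5 mm above the plate); thin low ribs reach 8 mm above the underside. About 70 g. Origin: centre of the underside, z up. May be absent.
- print_c: Plus-shaped plate: an 76 x 36 mm bar along x crossed by a 40 x 66 mm bar along y. A matt white plastic print: flat plate 5 mm thick with one tall straight rib on top, 56 mm long, 10 mm thick, centred on the origin and running along the body's x axis, its top 31.5 mm above the underside (26.5 mm above the plate); thin low ribs reach 8 mm above the underside. About 70 g. Origin: centre of the underside, z up. May be absent.
- print_d: Stepped plate: 76 x 40 mm (x, y; centred 12 mm to -y of the origin) joined with 50 x 64 mm (centred 13 mm to -x). A matt white plastic print: flat plate 5 mm thick with one tall straight rib on top, 56 mm long, 10 mm thick, centred on the origin and running along the body's x axis, its top 31.5 mm above the underside (26.5 mm above the plate); thin low ribs reach 8 mm above the underside. About 70 g. Origin: centre of the underside, z up. May be absent.
- print_e: Narrow oblong plate, 76 mm along x by 40 mm along y. A matt white plastic print: flat plate 5 mm thick with one tall straight rib on top, 56 mm long, 10 mm thick, centred on the origin and running along the body's x axis, its top 31.5 mm above the underside (26.5 mm above the plate); thin low ribs reach 8 mm above the underside. About 70 g. Origin: centre of the underside, z up. May be absent.
- print_f: Diamond: a 52 mm square plate set with its diagonal along the rib, 73 mm corner to corner. A matt white plastic print: flat plate 5 mm thick with one tall straight rib on top, 56 mm long, 10 mm thick, centred on the origin and running along the body's x axis, its top 31.5 mm above the underside (26.5 mm above the plate); thin low ribs reach 8 mm above the underside. About 70 g. Origin: centre of the underside, z up. May be absent.
- bed_top (a point): Centre of the upper face of the printer bed, a fixed brick-coloured plate 330 mm (its x) by 250 mm (its y), about 60 mm above the table. z up. The bed's -y edge faces the cooling shelf across an open gap of 4 to 12 mm, parallel to the shelf's edge. The corner clamps stand outside the plate, beyond its x edges.
- shelf_top (a point): Centre of the upper face of the fixed aluminium cooling shelf, 330 mm (its x) by 215 mm (its y), 4 to 9 mm lower than the bed; its axes are parallel to the bed's. The +y edge, towards the bed, is open; the other three edges carry a rim 6 mm thick standing 10 mm above the face.
- key_square (a joint): Travel of the square key (cap 26 x 26 mm): 0 up, 0.007 m fully down; counts as pressed beyond 0.005. All four keys are sprung straight up (0.9 N preload, about 4 N fully down) and stand in a 2 x 2 pattern, 64 mm apart, in any order, on a flat black control pad on the table, to the robot's right of the shelf.
- key_square_top (a point): Centre of the top face of the square key's cap, 46.5 mm above the table when up; moves with the cap; z up. All caps are white, 12 mm high, on dark square modules of 54 mm.
- key_round (a joint): Travel of the round key (cap 30 mm across), as for the square key.
- key_round_top (a point): Centre of the top face of the round key's cap.
- key_bar (a joint): Travel of the long bar key (cap 13 x 42 mm, long along the point's y), as for the square key.
- key_bar_top (a point): Centre of the top face of the bar key's cap.
- key_cross (a joint): Travel of the cross-shaped key (two crossed 38 x 10 mm bars): not to be pressed.
- key_cross_top (a point): Centre of the top face of the cross key's cap.
- spool: Bystander: black spool lying flat, 100 mm across, 58 mm high; origin under its centre. Leave it.
- glue: Bystander: upright bottle 44 mm across, 110 mm high; origin under its centre. Leave it.
- scraper: Bystander: spatula-like scraper 200 mm long lying on the table, handle to its -x. Leave it.

How it is judged:
By the outcome, as a careful person would: the job done as asked, in the order asked, and still so for the second after the job is handed in, with the robot touching nothing.
Of print_a, print_b, print_c, print_d, print_e, print_f only 4 to 6 are there at a start; the rules pass over those that are not, and their reading is None.
At some moment in a run one of print_a, print_b, print_c, print_d, print_e, print_f may be knocked a few centimetres aside while the robot is not near it.
Once in a run the grip may slacken for a moment while it holds something.
It also fails if it takes over 210 s, if anything falls off the work surface, if the arm or the gripper's body presses on something with over 40 N, if the wrist force passes 120 N, or if a joint passes its speed limit or range.

ROBOT

A 6-joint arm with a two-finger parallel gripper is mounted at the origin on the work surface. World frame = base frame: x ahead of the robot, y to its left, z up, the work surface at z = 0. Lengths are in m, angles in rad, forces in N, time in s.
With the tool pointing down it reaches from about 0.275 to 0.85 m from the base axis. Payload 19 kg.
Tool frame: the origin (TCP) lies midway between the tips of the shut fingers; the grasp point (between the pads) lies 19 mm behind it (grip_point_offset is the distance from the TCP to the grasp point, in m); z points along the fingers, y is the direction in which the jaws open and shut (so a half turn about z gives the same grasp; the last joint's range is limited). The gripper opens to 85 mm and grips with 20 to 120 N. Pads are 22 mm wide; open, the fingers measure 114 mm over their backs; the gripper's body (76 mm by 85 mm) begins 54 mm behind the grasp point. The pads swing forward as they close: fully open they stand 13 mm farther back than shut.
Start: joints at [1.017, 0.15, 1.437, -0, 1.554, -0.134], TCP at [0.234, 0.525, 0.231] pointing down, gripper open.
Joint ranges: [-2.8, 2.8], [-0.68, 2.1], [0.12, 2.68], [-1.39, 4.53], [0.16, 2.79], [-2.81, 2.81]. Speed limits (rad/s): [1.89, 1.89, 2.22, 3.01, 3.01, 3.01].

INTERFACE

Orientations are given as a unit quaternion [w, x, y, z].
In Python, from station import get_obs, capture, camera_model, hand_in, grip_point_offset gives the robot as it stands.
- The arm moves only by the tool carry_out, never from a script. Its argument "commands" is text: rows parted by semicolons, each of 7 numbers parted by spaces: the opening, from 0 (shut) to 1 (fully open), then the shift along the tool's x, y, z in mm, then the turn, a rotation vector about the tool's x, y, z in degrees. In form: claw x y z ax ay az; .... A call has 1 to 12 rows; each row is the pose to reach, as a shift and turn from the pose commanded when the call began, along the tool's axes at that moment; what a row does not reach only later rows make up. A row lasts 1/12 s, in which the tool goes at most 41.7 mm and 7.16 degrees, less where a joint would pass 70% of its speed; a pose out of reach is approached as far as the arm can. A call with a gripper value outside its range is refused whole. The fingers move at their own pace and stop on an object; the grip force is fixed at half the most. Time passes only in rows, so rows that repeat a pose let the fingers close. It gives the time, the measured TCP pose, the force and the opening at its end, in the units of the state.
- get_obs(): the state, without advancing time (a new reading comes with each control period).
- capture(name): name is "scene" or "top" or "wrist"; returns the picture (384x512x3 uint8, red, green, blue); there is no depth.
- camera_model(name): a dict with "fovy" (degrees; the focal length in pixels is half the picture's height over the tangent of half this angle, whatever the lens; pixels are square), "cx", "cy" (the principal point, pixels), "eye" and "rotation" of the camera in the world; the wrist camera has in their place "hand_eye" (4x4, takes a point from camera to tool coordinates, whose origin is the TCP and whose axes are the flange's). Camera axes: x right, y down, z forward; pixel columns grow to the right and rows downward; lengths in m; the calibration is good to about 2 mm. A picture is of the moment at which its call begins: read the wrist's pose just before it. camera_model takes no time and is no camera call.
- hand_in(): hands the job in, once; it reports no verdict.
The state is a dict: "t": time; "q": joint angles; "dq": joint speeds; "effort": joint torques, N m; "tcp_pos": TCP position; "tool_rot": TCP orientation; "ft_force": force on the tool from outside, world axes, zero at the start; "ft_torque": the same for the moment, N m; "opening": finger opening in m.
Only numpy, scipy, OpenCV 4.12 (cv2) and the standard library are available. Lean on these libraries where they do the work, as an engineer would, in place of code of your own. Each camera call takes 0.05 s, during which the arm holds its last target.

## Working session

There is one attempt and no reset: what is moved stays moved. The work goes in short steps, Python scripts to look and compute and a tool call to move; the robot and the scene stay as the last step left them, time stands still between calls to the robot, and variables do not carry over. Pictures are saved under pics/ and viewed, and the job is handed in when it is done.

Besides the shell and the picture viewer there is one more tool, called after ">>>" as a command line: name --argument value ..., lists and objects as JSON in quotes. carry_out: Moves the arm, as the interface text tells. Its arguments: {"type":"object","properties":{"commands":{"type":"string"}},"required":["commands"]}

```bash
ls; mkdir -p pics; cat > h.py <<'E'
import numpy as np, cv2
from station import *
def save(n,f):
    im=capture(n); cv2.imwrite('pics/'+f,im[:,:,::-1]); return im
def cam(n):
    m=camera_model(n); f=192/np.tan(np.radians(m['fovy'])/2)
    return m,f
E
python3 - <<'E'
from h import *
o=get_obs()
for k,v in o.items(): print(k,np.round(v,4))
for n in ['scene','top','wrist']:
    print(n,camera_model(n)); save(n,n+'0.png')
print(grip_point_offset)
E
```

```text
pics
t 0.0
q [ 1.017   0.151   1.438   0.      1.5538 -0.134 ]
dq [-0.0001 -0.0004 -0.0003 -0.0009 -0.0007  0.001 ]
effort [-1.50000e-03 -7.13048e+01 -5.70887e+01  2.00000e-04  8.40000e-03
  0.00000e+00]
tcp_pos [0.2342 0.5249 0.2307]
tool_rot [-2.000e-04  2.084e-01  9.781e-01 -6.000e-04]
ft_force [-0.2307  0.2353  0.9731]
ft_torque [0.0476 0.0182 0.005 ]
opening 0.0855
scene {'fovy': 57.790814095935104, 'cx': 253.99579143166943, 'cy': 191.60039774908492, 'eye': array([ 1.03909998, -0.57870112,  0.61239152]), 'rotation': array([-0.44397542,  0.83433643,  0.28950404, -0.15151221])}
top {'fovy': 46.43596879416014, 'cx': 252.7165403134594, 'cy': 190.20757504038798, 'eye': array([0.25998465, 0.02979553, 1.53005922]), 'rotation': array([ 0.0708327 , -0.70047128,  0.70685878, -0.06836216])}
wrist {'fovy': 68.99475429023951, 'cx': 253.28288626602065, 'cy': 192.07500766926196, 'hand_eye': array([[-6.53997188e-04, -9.52026355e-01, -3.06015346e-01,
         7.83577998e-02],
       [ 9.99999786e-01, -6.14442656e-04, -2.25581647e-04,
        -1.05078195e-03],
       [ 2.67307909e-05, -3.06015428e-01,  9.52026553e-01,
        -1.43272735e-01],
       [ 0.00000000e+00,  0.00000000e+00,  0.00000000e+00,
         1.00000000e+00]])}
0.0187
```

View pics/top0.png

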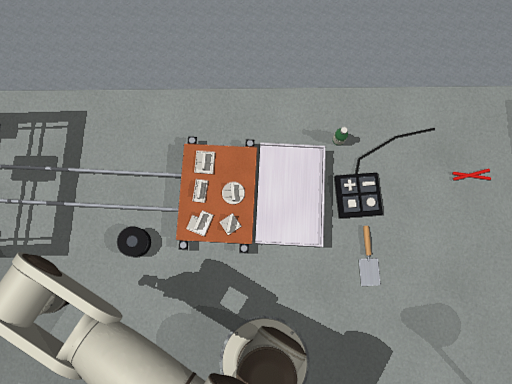

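View pics/scene0.png

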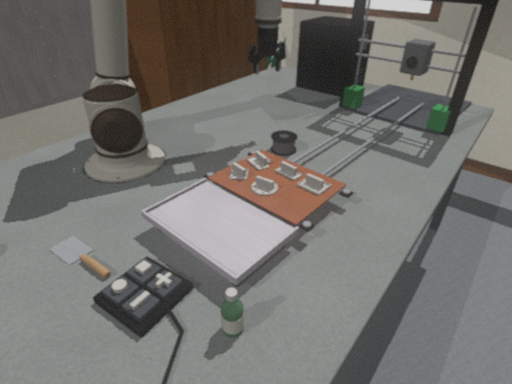

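View pics/wrist0.png

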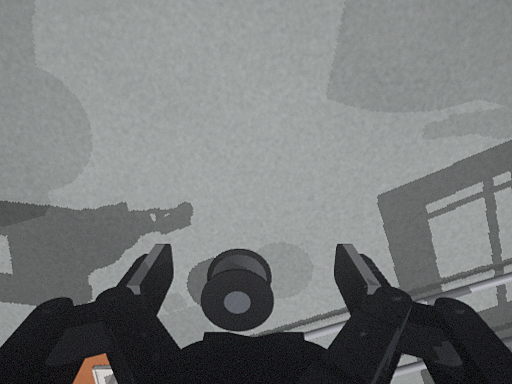

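```bash
cat >> h.py <<'E'
from scipy.spatial.transform import Rotation as R
def q2R(q): return R.from_quat([q[1],q[2],q[3],q[0]]).as_matrix()
def pose(n,obs=None):
    m,f=cam(n)
    if n=='wrist':
        o=obs or get_obs(); T=np.eye(4); T[:3,:3]=q2R(o['tool_rot']); T[:3,3]=o['tcp_pos']
        X=T@m['hand_eye']; return X[:3,:3],X[:3,3],m,f
    r=m['rotation']; Rm=q2R(r) if np.shape(r)==(4,) else np.array(r)
    return Rm,np.array(m['eye']),m,f
def pix2w(n,uv,z,P=None):
    Rm,e,m,f=P or pose(n)
    uv=np.atleast_2d(uv).astype(float)
    d=np.c_[(uv[:,0]-m['cx'])/f,(uv[:,1]-m['cy'])/f,np.ones(len(uv))]@Rm.T
    return e+d*((z-e[2])/d[:,2])[:,None]
def w2pix(n,p,P=None):
    Rm,e,m,f=P or pose(n)
    c=(np.atleast_2d(p)-e)@Rm
    return np.c_[c[:,0]/c[:,2]*f+m['cx'],c[:,1]/c[:,2]*f+m['cy']]
E
python3 - <<'E'
from h import *
im=cv2.imread('pics/top0.png')
c=im[130:260,170:400]; cv2.imwrite('pics/topcrop.png',cv2.resize(c,None,fx=3.4,fy=3.4,interpolation=cv2.INTER_CUBIC))
for nm,uv,z in [('sq',(352,203),.0465),('round',(371,202),.0465),('bar',(369,184),.0465),('cross',(349,185),.0465)]:
    print(nm,pix2w('top',uv,z).round(3))
s={'sq':(143,267),'round':(120,286),'bar':(140,303),'cross':(164,280)}
for k,v in s.items(): print(k,pix2w('scene',v,.0465).round(3))
print('bed', pix2w('top',[(181,145),(258,145),(177,242),(256,245)],.06).round(3))
print('shelf', pix2w('top',[(258,145),(324,147),(323,246),(256,245)],.055).round(3))
print('prints', pix2w('top',[(205,161),(201,190),(199,223),(233,192),(231,223)],.07).round(3))
print(pix2w('top',[(134,242),(341,130)],.05))
E
```

```text
sq [[ 0.509 -0.299  0.046]]
round [[ 0.512 -0.363  0.046]]
bar [[ 0.574 -0.36   0.046]]
cross [[ 0.571 -0.292  0.046]]
sq [[ 0.516 -0.303  0.046]]
round [[ 0.522 -0.365  0.046]]
bar [[ 0.59  -0.366  0.046]]
cross [[ 0.581 -0.299  0.046]]
bed [[0.714 0.278 0.06 ]
 [0.711 0.014 0.06 ]
 [0.383 0.283 0.06 ]
 [0.371 0.025 0.06 ]]
shelf [[ 0.713  0.014  0.055]
 [ 0.703 -0.212  0.055]
 [ 0.366 -0.195  0.055]
 [ 0.371  0.025  0.055]]
prints [[0.654 0.194 0.07 ]
 [0.554 0.206 0.07 ]
 [0.444 0.211 0.07 ]
 [0.546 0.099 0.07 ]
 [0.443 0.106 0.07 ]]
[[ 0.38512771  0.42693194  0.05      ]
 [ 0.76531978 -0.27377495  0.05      ]]
```

View pics/topcrop.png

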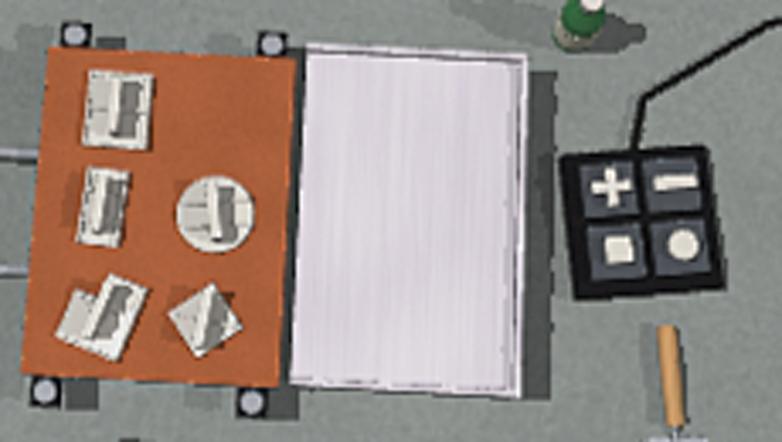

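```bash
cat >> h.py <<'E'
def go(p,th=None):
    """p world target TCP, th: world angle (deg) of tool x axis, tool down. prints row"""
    o=get_obs(); Rt=q2R(o['tool_rot']); d=Rt.T@(np.array(p)-o['tcp_pos'])*1000
    if th is None: th=np.degrees(np.arctan2(Rt[1,0],Rt[0,0]))
    t=np.radians(th); x=np.array([np.cos(t),np.sin(t),0]); z=np.array([0,0,-1.]); y=np.cross(z,x)
    rv=np.degrees(R.from_matrix(Rt.T@np.c_[x,y,z]).as_rotvec())
    print('t',round(o['t'],2),'tcp',o['tcp_pos'].round(4),'th',np.degrees(np.arctan2(Rt[1,0],Rt[0,0])).round(1),'open',round(o['opening'],4),'| d',d.round(1),'rv',rv.round(2),'rows',int(np.ceil(max(np.linalg.norm(d)/41.7,np.linalg.norm(rv)/7.16))))
E
python3 -c "
from h import *
go([.512,-.290,.2],90)"
```

```text
t 0.15 tcp [0.2343 0.5249 0.2309] th 155.9 open 0.085 | d [-585.8 -630.9   31.3] rv [-5.000e-02  2.000e-02  6.595e+01] rows 21
```

>>> carry_out --commands "0 -585.8 -630.9 31.3 0 0 66;0 -585.8 -630.9 31.3 0 0 66;0 -585.8 -630.9 31.3 0 0 66;0 -585.8 -630.9 31.3 0 0 66;0 -585.8 -630.9 31.3 0 0 66;0 -585.8 -630.9 31.3 0 0 66;0 -585.8 -630.9 31.3 0 0 66;0 -585.8 -630.9 31.3 0 0 66;0 -585.8 -630.9 31.3 0 0 66;0 -585.8 -630.9 31.3 0 0 66;0 -585.8 -630.9 31.3 0 0 66;0 -585.8 -630.9 31.3 0 0 66"

```text
t: 1.15
tcp_pos: [0.3955, 0.05, 0.2132]
tool_rot: [0.0, 0.708, 0.707, 0.0]
ft_force: [1.0, 1.0, 1.6]
opening: -0.0001
```

```bash
python3 -c "
from h import *
go([.512,-.290,.2],90)"
```

```text
t 1.15 tcp [0.3955 0.05   0.2132] th 89.9 open -0.0001 | d [-339.9  116.9   13.3] rv [ 0.03  0.   -0.07] rows 9
```

>>> carry_out --commands "0 -340 117 13 0 0 0;0 -340 117 13 0 0 0;0 -340 117 13 0 0 0;0 -340 117 13 0 0 0;0 -340 117 13 0 0 0;0 -340 117 13 0 0 0;0 -340 117 13 0 0 0;0 -340 117 13 0 0 0;0 -340 117 13 0 0 0;0 -340 117 13 0 0 0;0 -340 117 13 0 0 0"

```text
t: 2.07
tcp_pos: [0.5121, -0.289, 0.1991]
tool_rot: [-0.001, 0.708, 0.706, -0.0]
ft_force: [-0.2, 0.4, -0.1]
opening: 0.0003
```

```bash
python3 -c "
from h import *
o=get_obs();print(o['tcp_pos'],o['ft_force'])
im=save('wrist','k1.png')
g=(im.min(2)>170).astype(np.uint8)
n,l,s,c=cv2.connectedComponentsWithStats(g)
P=pose('wrist',o)
for i in range(1,n):
  if s[i,4]>150: print(s[i],c[i].round(1),pix2w('wrist',c[i],.0465,P).round(4))
"
```

```text
[ 0.51205688 -0.28897325  0.19907238] [-0.2041469   0.38051732 -0.11819882]
[ 86   0  15  84 530] [93.4 41.1] [[ 0.3602 -0.1557  0.0465]]
[  100     0   388   107 34803] [291.6  46.9] [[ 0.5484 -0.1612  0.0465]]
[294 167  34  34 523] [310.2 183.4] [[ 0.5741 -0.2967  0.0465]]
[241 176  24  24 503] [252.2 187.1] [[ 0.5102 -0.3007  0.0465]]
[  56  196   63   45 1951] [ 89.7 216.6] [[ 0.324  -0.3354  0.0465]]
[306 220  10  32 320] [310.5 235.5] [[ 0.5781 -0.36    0.0465]]
```

View pics/k1.png

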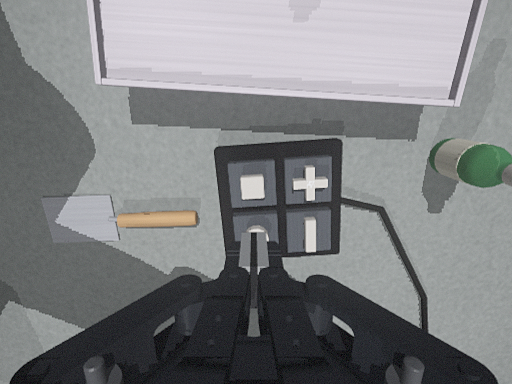

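```bash
python3 -c "
from h import *
go([.5102,-.3007,.0395],90)"
```

```text
t 2.12 tcp [ 0.512  -0.2879  0.1996] th 89.9 open -0.0002 | d [-12.9  -1.6 160. ] rv [-0.06 -0.05 -0.09] rows 4
```

>>> carry_out --commands "0 -12 -1.6 100 0 0 0;0 -12 -1.6 100 0 0 0;0 -12 -1.6 100 0 0 0;0 -12 -1.6 145 0 0 0;0 -12 -1.6 150 0 0 0;0 -12 -1.6 155 0 0 0;0 -12 -1.6 160 0 0 0;0 -12 -1.6 160 0 0 0;0 -12 -1.6 160 0 0 0"

```text
t: 2.87
tcp_pos: [0.5114, -0.3002, 0.042]
tool_rot: [0.001, 0.707, 0.707, 0.0]
ft_force: [-0.3, 2.0, 3.1]
opening: 0.0002
```

```bash
python3 -c "
from h import *
o=get_obs();print(o['tcp_pos'],o['ft_force'])
save('wrist','k2.png')"
```

```text
[ 0.51138668 -0.30016138  0.04196525] [-0.3143555   1.99513832  3.08053126]
```

View pics/k2.png

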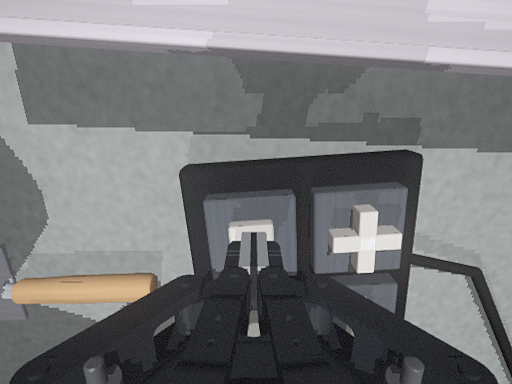

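>>> carry_out --commands "0 0 0 1.5 0 0 0;0 0 0 2.5 0 0 0;0 0 0 2.5 0 0 0;0 0 0 2.5 0 0 0;0 0 0 2.5 0 0 0"

```text
t: 3.33
tcp_pos: [0.5114, -0.3004, 0.0392]
tool_rot: [0.001, 0.707, 0.707, 0.0]
ft_force: [-1.0, 4.9, 15.5]
opening: 0.0001
```

```bash
python3 -c "
from h import *
go([.54,.03,.28],90)"
```

```text
t 3.33 tcp [ 0.5114 -0.3004  0.0392] th 89.9 open 0.0001 | d [ 330.1   28.8 -241.1] rv [ 0.12  0.08 -0.05] rows 10
```

>>> carry_out --commands "0.35 0 0 -40 0 0 0;0.35 0 0 -80 0 0 0;0.35 330 29 -241 0 0 0;0.35 330 29 -241 0 0 0;0.35 330 29 -241 0 0 0;0.35 330 29 -241 0 0 0;0.35 330 29 -241 0 0 0;0.35 330 29 -241 0 0 0;0.35 330 29 -241 0 0 0;0.35 330 29 -241 0 0 0;0.35 330 29 -241 0 0 0;0.35 330 29 -241 0 0 0"

```text
t: 4.33
tcp_pos: [0.5407, 0.0345, 0.2823]
tool_rot: [0.002, 0.706, 0.708, 0.002]
ft_force: [0.1, -0.6, -0.3]
opening: 0.0299
```

```bash
python3 -c "
from h import *
o=get_obs();print(o['tcp_pos'],o['ft_force'],o['opening'])
save('wrist','b1.png')"
```

```text
[0.54071769 0.03451072 0.2822941 ] [ 0.09043284 -0.63065904 -0.33454446] 0.02987071103214549
```

View pics/b1.png

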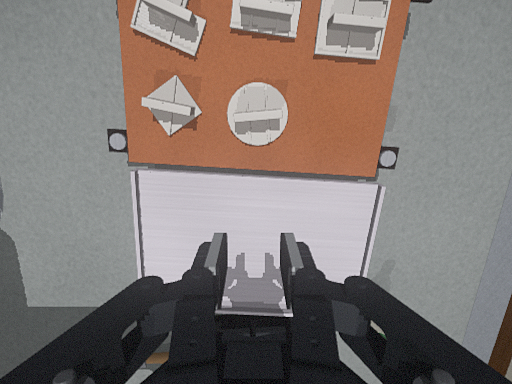

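```bash
python3 -c "
from h import *
im=cv2.imread('pics/b1.png')
cv2.imwrite('pics/b1c.png',cv2.resize(im[60:190,120:320],None,fx=4,fy=4,interpolation=cv2.INTER_CUBIC))
"
```

```text
(no output)
```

View pics/b1c.png

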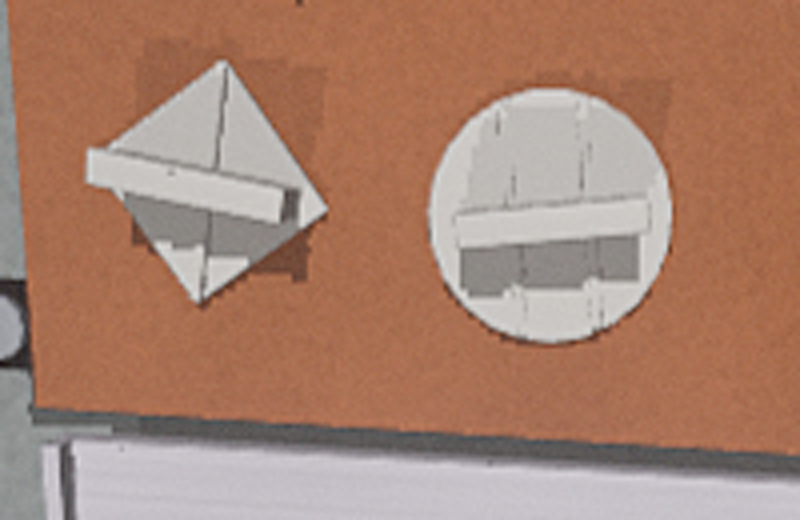

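```bash
cat >> h.py <<'E'
def rib(P,corn,z=.0915,n='wrist'):
    w=pix2w(n,corn,z,P)[:,:2]; c=w.mean(0)
    d=(w[1]+w[2]-w[0]-w[3])/2; L=np.linalg.norm(d); a=np.degrees(np.arctan2(d[1],d[0]))%180
    wd=np.linalg.norm((w[3]+w[2]-w[0]-w[1])/2)
    print('rib c',c.round(4),'ang',a.round(1),'L',(L*1e3).round(1),'w',(wd*1e3).round(1))
    return c,a
E
python3 -c "
from h import *
o=dict(tcp_pos=np.array([0.5407,0.0345,0.2823]),tool_rot=np.array([0.002,0.706,0.708,0.002]))
P=pose('wrist',o)
off=np.array([120,60])
f=lambda l:np.array(l)/4+off
rib(P,f([(456,215),(650,196),(650,228),(459,248)]))
rib(P,f([(90,150),(287,187),(280,222),(87,182)]))
print('round plate',pix2w('wrist',f([(550,215)]),.065,P))
print('diam',pix2w('wrist',f([(224,60),(200,302),(327,210)]),.065,P))
print('bed edge',pix2w('wrist',f([(32,407),(800,455)]),.06,P), pix2w('wrist',[(128,162),(376,177)],.06,P))
print('shelf',pix2w('wrist',[(138,172),(377,187),(367,277)],.053,P))
"
```

```text
rib c [0.5471 0.0974] ang 5.7 L 55.8 w 9.1
rib c [0.4423 0.1073] ang 169.2 L 55.5 w 9.4
round plate [[0.54662511 0.09835571 0.065     ]]
diam [[0.44909268 0.14270507 0.065     ]
 [0.43562637 0.07151317 0.065     ]
 [0.47744519 0.09971504 0.065     ]]
bed edge [[0.37561861 0.03658117 0.06      ]
 [0.63151436 0.02040346 0.06      ]] [[0.37557337 0.036245   0.06      ]
 [0.70782811 0.01592559 0.06      ]]
shelf [[ 3.84193333e-01  2.09448862e-02  5.30000000e-02]
 [ 7.14430995e-01 -3.26123489e-04  5.30000000e-02]
 [ 7.19005123e-01 -1.46616772e-01  5.30000000e-02]]
```

```bash
python3 -c "
from h import *
go([.547,.0975,.13],5.7)
P=pose('top')
print(pix2w('top',np.array([(527,55),(521,396),(306,45),(290,383)])/3.4+[170,130],.064).round(4))
o=dict(tcp_pos=np.array([0.512,-.2885,.1993]),tool_rot=np.array([-.001,.708,.706,0]))
print(pix2w('wrist',[(98,83),(460,104),(104,78),(456,99)],.064,pose('wrist',o)))
"
```

```text
t 4.38 tcp [0.5404 0.0323 0.2805] th 90.2 open 0.0302 | d [ 65.2   6.3 150.5] rv [ 0.15 -0.12 84.45] rows 12
[[ 0.7034 -0.2138  0.064 ]
 [ 0.3639 -0.1943  0.064 ]
 [ 0.716   0.0074  0.064 ]
 [ 0.3783  0.0268  0.064 ]]
[[ 0.36704861 -0.19329656  0.064     ]
 [ 0.70814423 -0.2131397   0.064     ]
 [ 0.37335962 -0.18899376  0.064     ]
 [ 0.70336457 -0.20861309  0.064     ]]
```

>>> carry_out --commands "0.35 65 6 150 0 0 84.5;0.35 65 6 150 0 0 84.5;0.35 65 6 150 0 0 84.5;0.35 65 6 150 0 0 84.5;0.35 65 6 150 0 0 84.5;0.35 65 6 150 0 0 84.5;0.35 65 6 150 0 0 84.5;0.35 65 6 150 0 0 84.5;0.35 65 6 150 0 0 84.5;0.35 65 6 150 0 0 84.5;0.35 65 6 150 0 0 84.5;0.35 65 6 150 0 0 84.5"

```text
t: 5.38
tcp_pos: [0.5459, 0.0938, 0.1282]
tool_rot: [0.0, 0.999, 0.044, -0.0]
ft_force: [0.6, -1.0, 0.7]
opening: 0.0301
```

```bash
python3 -c "
from h import *
save('wrist','b2.png');go([.547,.0975,.071],5.7)
"
```

```text
t 5.43 tcp [0.5459 0.0939 0.1281] th 4.6 open 0.0298 | d [ 1.4 -3.6 57.1] rv [ 0.02  0.04 -1.07] rows 2
```

View pics/b2.png

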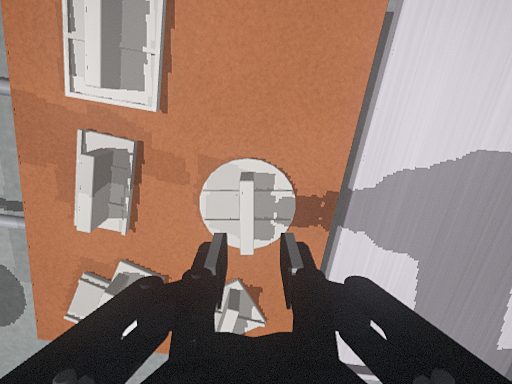

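>>> carry_out --commands "0.35 1.4 -3.6 0 0 0 -1.1;0.35 1.4 -3.6 30 0 0 -1.1;0.35 1.4 -3.6 45 0 0 -1.1;0.35 1.4 -3.6 52 0 0 -1.1;0.35 1.4 -3.6 57 0 0 -1.1;0.35 1.4 -3.6 57 0 0 -1.1;0.35 1.4 -3.6 57 0 0 -1.1"

```text
t: 6.02
tcp_pos: [0.5475, 0.0986, 0.0723]
tool_rot: [0.0, 0.998, 0.058, 0.0]
ft_force: [-0.3, 0.4, 0.2]
opening: 0.0299
```

Close on the rib.

>>> carry_out --commands "0 0 0 0 0 0 0;0 0 0 0 0 0 0;0 0 0 0 0 0 0;0 0 0 0 0 0 0;0 0 0 0 0 0 0;0 0 0 0 0 0 0;0 0 0 0 0 0 0"

```text
t: 6.6
tcp_pos: [0.5476, 0.0987, 0.0727]
tool_rot: [0.0, 0.998, 0.057, 0.001]
ft_force: [-0.4, -0.8, 6.2]
opening: 0.0083
```

```bash
python3 -c "
from h import *
save('wrist','b3.png');print(get_obs()['ft_force']);go([.540,-.142,.074],-3.3)
"
```

```text
[-0.02804617 -0.62982724  6.67996366]
t 6.65 tcp [0.5476 0.0987 0.0727] th 6.6 open 0.0087 | d [-35.1 238.2  -1.3] rv [ 0.01 -0.1   9.87] rows 6
```

View pics/b3.png

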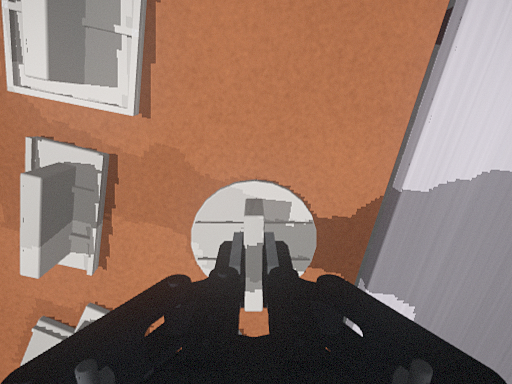

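>>> carry_out --commands "0 0 0 -3 0 0 0;0 0 0 -3.5 0 0 0;0 -3 20 -3.5 0 0 0;0 -6 40 -3.5 0 0 3;0 -9 60 -3.5 0 0 5;0 -12 80 -3.5 0 0 8;0 -15 100 -3.5 0 0 10;0 -18 120 -3.5 0 0 10;0 -21 140 -3.5 0 0 10;0 -24 160 -3.5 0 0 10;0 -27 180 -3.5 0 0 10;0 -30 200 -3.5 0 0 10"

```text
t: 7.65
tcp_pos: [0.54, -0.1045, 0.0754]
tool_rot: [0.0, 1.0, -0.03, 0.0]
ft_force: [-0.4, -0.9, -0.5]
opening: 0.0088
```

```bash
python3 -c "
from h import *
o=get_obs();print(o['ft_force']);save('wrist','b4.png');go([.540,-.142,.074],-3.3)
"
```

```text
[-0.44415481 -0.93002692 -0.52839543]
t 7.7 tcp [ 0.54   -0.1074  0.0754] th -3.5 open 0.0082 | d [ 2.1 34.5  1.4] rv [ 0.08 -0.02 -0.21] rows 1
```

View pics/b4.png

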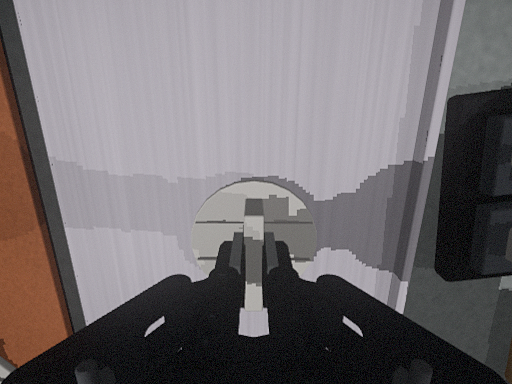

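>>> carry_out --commands "0 2 20 0 0 0 0;0 2 38 0 0 0 0;0 2 38 0 0 0 0;0 2 38 3 0 0 0;0 2 38 6 0 0 0;0 2 38 7 0 0 0;0 2 38 7 0 0 0"

```text
t: 8.28
tcp_pos: [0.5398, -0.1409, 0.0684]
tool_rot: [0.0, 1.0, -0.03, 0.0]
ft_force: [-3.0, -1.0, 6.4]
opening: 0.0085
```

>>> carry_out --commands "0 0 0 1 0 0 0;0 0 0 1 0 0 0;0 0 0 1 0 0 0"

```text
t: 8.53
tcp_pos: [0.5398, -0.1409, 0.0683]
tool_rot: [0.0, 1.0, -0.03, 0.0]
ft_force: [-9.4, -0.7, 19.7]
opening: 0.0084
```

>>> carry_out --commands "0 0 0 -1.2 0 0 0;0.35 0 0 -1.2 0 0 0;0.35 0 0 -1.2 0 0 0;0.35 0 0 -1.2 0 0 0;0.35 0 0 -1.2 0 0 0;0.35 0 0 -15 0 0 0;0.35 0 0 -40 0 0 0;0.35 0 0 -70 0 0 0;0.35 0 0 -70 0 0 0"

```text
t: 9.28
tcp_pos: [0.5416, -0.1421, 0.1424]
tool_rot: [0.001, 1.0, -0.03, 0.003]
ft_force: [0.3, -0.8, -0.1]
opening: 0.0298
```

```bash
python3 -c "
from h import *
o=get_obs();print(o['ft_force']);save('wrist','b5.png');go([.43,.0,.20],-10.8)
"
```

```text
[ 0.29462101 -0.84136399 -0.10199719]
t 9.33 tcp [ 0.541  -0.1419  0.1399] th -3.4 open 0.0295 | d [-119.1 -134.9  -60.9] rv [ 0.08 -0.26  7.35] rows 5
```

View pics/b5.png

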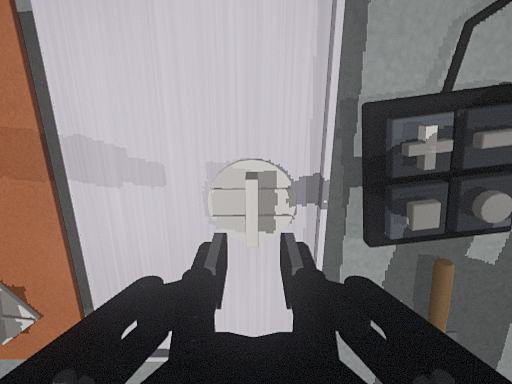

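```bash
python3 -c "
from h import *
go([.420,.107,.14],-10.8)
"
```

```text
t 9.33 tcp [ 0.541  -0.1419  0.1399] th -3.4 open 0.0295 | d [-135.7 -241.2   -1.1] rv [ 0.08 -0.26  7.35] rows 7
```

>>> carry_out --commands "0.35 -135.7 -241 -1 0 0 7.4;0.35 -135.7 -241 -1 0 0 7.4;0.35 -135.7 -241 -1 0 0 7.4;0.35 -135.7 -241 -1 0 0 7.4;0.35 -135.7 -241 -1 0 0 7.4;0.35 -135.7 -241 -1 0 0 7.4;0.35 -135.7 -241 -1 0 0 7.4;0.35 -135.7 -241 -1 0 0 7.4;0.35 -135.7 -241 -1 0 0 7.4"

```text
t: 10.08
tcp_pos: [0.4182, 0.1082, 0.1376]
tool_rot: [0.0, 0.996, -0.093, -0.0]
ft_force: [0.3, -0.3, -0.7]
opening: 0.0301
```

```bash
python3 -c "
from h import *
o=get_obs();print(repr(o['tcp_pos']),repr(o['tool_rot']));save('wrist','c1.png');save('top','c1t.png');go([.4423,.1073,.073],-10.8)
"
```

```text
array([0.41815228, 0.108236  , 0.13759909]) array([ 1.08635998e-04,  9.95650444e-01, -9.31672539e-02, -2.09046167e-04])
t 10.18 tcp [0.419  0.1069 0.1377] th -10.8 open 0.0302 | d [22.9 -4.8 64.7] rv [ 0.02  0.02 -0.04] rows 2
```

View pics/c1.png

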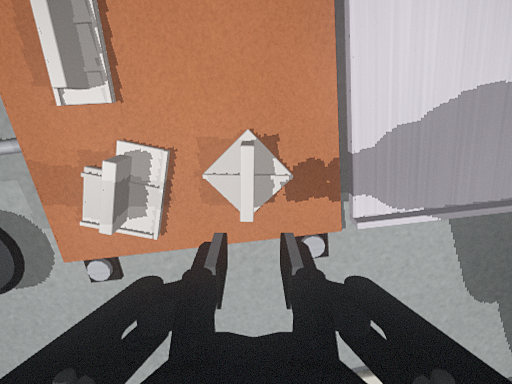

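View pics/c1t.png

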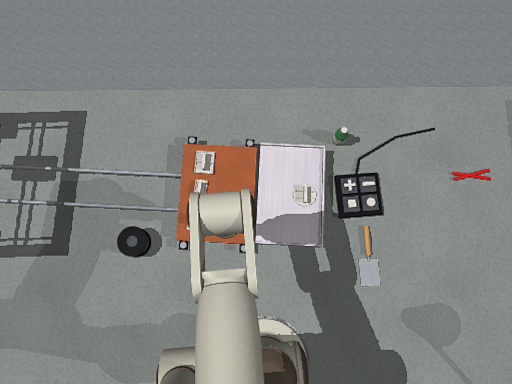

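```bash
python3 -c "
from h import *
o=dict(tcp_pos=np.array([.4186,.1075,.1377]),tool_rot=np.array([0,.99565,-.09317,0]))
P=pose('wrist',o)
rib(P,[(240,221),(240,141),(254,141),(254,221)])
print('plate',pix2w('wrist',[(203,175),(291,177),(248,129)],.065,P).round(4))
"
```

```text
rib c [0.4429 0.1064] ang 168.9 L 58.5 w 9.9
plate [[0.4485 0.1416 0.065 ]
 [0.4338 0.073  0.065 ]
 [0.477  0.0995 0.065 ]]
```

>>> carry_out --commands "0.35 23 -4.8 15 0 0 0;0.35 23 -4.8 45 0 0 0;0.35 23 -4.8 60 0 0 0;0.35 23 -4.8 65 0 0 0;0.35 23 -4.8 65 0 0 0;0.35 23 -4.8 65 0 0 0;0 23 -4.8 65 0 0 0;0 23 -4.8 65 0 0 0;0 23 -4.8 65 0 0 0;0 23 -4.8 65 0 0 0;0 23 -4.8 65 0 0 0;0 23 -4.8 65 0 0 0"

```text
t: 11.18
tcp_pos: [0.4431, 0.1075, 0.0745]
tool_rot: [0.0, 0.996, -0.095, 0.001]
ft_force: [-0.0, -1.8, 6.7]
opening: 0.0086
```

```bash
python3 -c "
from h import *
go([.4322,-.1387,.0755],-3.3)
"
```

```text
t 11.18 tcp [0.4431 0.1075 0.0745] th -10.8 open 0.0086 | d [ 35.6 243.9  -1. ] rv [-0.   -0.14 -7.55] rows 6
```

>>> carry_out --commands "0 0 0 -2.5 0 0 0;0 0 0 -3 0 0 0;0 3 20 -3 0 0 0;0 6 40 -3 0 0 0;0 9 60 -3 0 0 0;0 12 80 -3 0 0 0;0 15 100 -3 0 0 0;0 18 120 -3 0 0 0;0 22 145 -3 0 0 0;0 25 170 -3 0 0 0;0 28 195 -3 0 0 0;0 31 215 -3 0 0 0"

```text
t: 12.18
tcp_pos: [0.4321, -0.1109, 0.0765]
tool_rot: [0.0, 0.996, -0.095, 0.0]
ft_force: [-0.4, 0.9, -1.1]
opening: 0.0086
```

```bash
python3 -c "
from h import *
save('wrist','c2.png');print(get_obs()['ft_force']);go([.4322,-.1387,.0755],-3.3)
"
```

```text
[-1.00968593 -0.51876792 -1.519876  ]
t 12.23 tcp [ 0.4322 -0.1133  0.0766] th -10.9 open 0.0084 | d [ 4.8 24.9  1.1] rv [ 0.09 -0.04 -7.61] rows 2
```

View pics/c2.png

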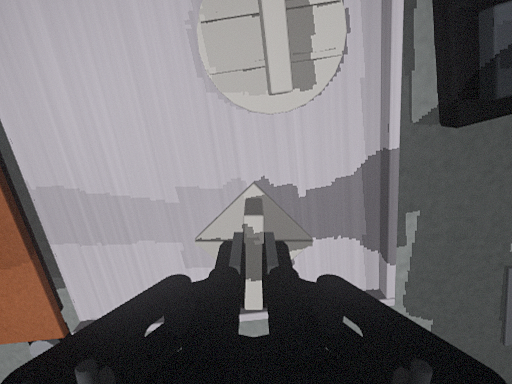

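```bash
python3 -c "
from h import *
P=pose('wrist');print(pix2w('wrist',[(395,298),(75,320),(255,183),(196,240),(312,242)],.062,P).round(4))"
```

```text
[[ 0.3669 -0.1993  0.062 ]
 [ 0.391   0.0197  0.062 ]
 [ 0.4642 -0.1216  0.062 ]
 [ 0.4348 -0.0782  0.062 ]
 [ 0.4195 -0.1495  0.062 ]]
```

>>> carry_out --commands "0 5 15 0 0 0 0;0 5 25 0 0 0 0;0 5 25 0 0 0 0;0 5 25 3 0 0 0;0 5 25 6 0 0 0;0 5 25 7 0 0 0;0 5 25 7 0 0 0"

```text
t: 12.82
tcp_pos: [0.4325, -0.1344, 0.0701]
tool_rot: [0.0, 0.996, -0.094, 0.0]
ft_force: [-10.6, 0.4, 21.4]
opening: 0.0082
```

>>> carry_out --commands "0 0 0 -1.2 0 0 0;0.35 0 0 -1.2 0 0 0;0.35 0 0 -1.2 0 0 0;0.35 0 0 -1.2 0 0 0;0.35 0 0 -1.2 0 0 0;0.35 0 0 -15 0 0 0;0.35 0 0 -40 0 0 0;0.35 0 0 -70 0 0 0;0.35 0 0 -70 0 0 0"

```text
t: 13.57
tcp_pos: [0.4342, -0.1356, 0.1439]
tool_rot: [0.001, 0.996, -0.095, 0.003]
ft_force: [0.8, 0.3, 0.9]
opening: 0.0299
```

```bash
python3 -c "
from h import *
save('wrist','c3.png');print(get_obs()['ft_force']);go([.60,.194,.16],-3.3)
"
```

```text
[-0.61612361  0.0968732  -0.5123628 ]
t 13.62 tcp [ 0.4336 -0.1354  0.1415] th -10.9 open 0.03 | d [ 101.5 -354.8  -18.5] rv [ 0.09 -0.23 -7.55] rows 9
```

View pics/c3.png

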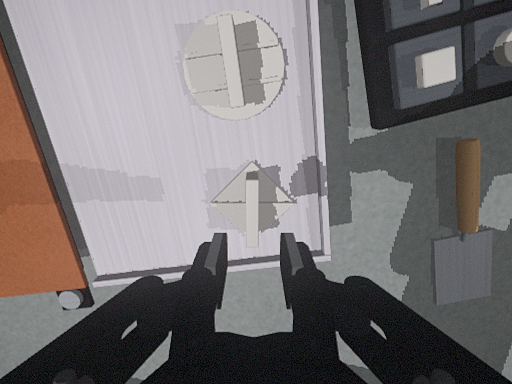

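>>> carry_out --commands "0.35 101.5 -355 -18.5 0 0 -7.5;0.35 101.5 -355 -18.5 0 0 -7.5;0.35 101.5 -355 -18.5 0 0 -7.5;0.35 101.5 -355 -18.5 0 0 -7.5;0.35 101.5 -355 -18.5 0 0 -7.5;0.35 101.5 -355 -18.5 0 0 -7.5;0.35 101.5 -355 -18.5 0 0 -7.5;0.35 101.5 -355 -18.5 0 0 -7.5;0.35 101.5 -355 -18.5 0 0 -7.5;0.35 101.5 -355 -18.5 0 0 -7.5;0.35 101.5 -355 -18.5 0 0 -7.5;0.35 101.5 -355 -18.5 0 0 -7.5"

```text
t: 14.62
tcp_pos: [0.5985, 0.1945, 0.1564]
tool_rot: [0.0, 1.0, -0.029, -0.001]
ft_force: [0.5, -1.5, 0.0]
opening: 0.03
```

```bash
python3 -c "
from h import *
o=get_obs();np.savez('pa.npz',**o);save('wrist','d1.png')
"
```

```text
(no output)
```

View pics/d1.png

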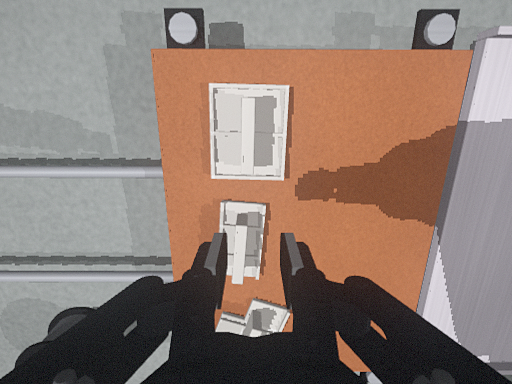

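```bash
python3 -c "
from h import *
o=dict(np.load('pa.npz'));P=pose('wrist',o)
im=cv2.imread('pics/d1.png');cv2.imwrite('pics/d1c.png',cv2.resize(im[75:300,195:305],None,fx=2.6,fy=2.6,interpolation=cv2.INTER_CUBIC))
w=pix2w('wrist',[(209,84),(289,86),(285,180),(210,180)],.065,P);print(w.round(4),w.mean(0))
"
```

```text
[[0.6919 0.2228 0.065 ]
 [0.6867 0.1602 0.065 ]
 [0.6104 0.1652 0.065 ]
 [0.6142 0.2303 0.065 ]] [0.65079454 0.19461249 0.065     ]
```

View pics/d1c.png

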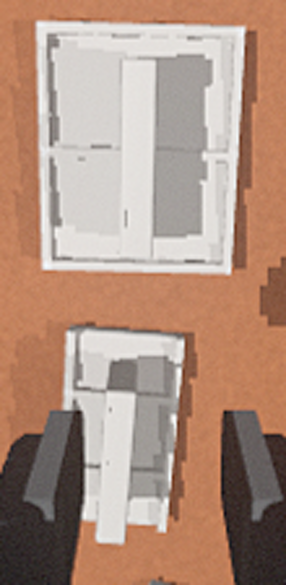

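```bash
python3 -c "
from h import *
o=dict(np.load('pa.npz'));P=pose('wrist',o)
f=lambda l:np.array(l)/2.6+[195,75]
rib(P,f([(120,255),(122,58),(158,58),(153,256)]))
rib(P,f([(96,540),(107,392),(135,392),(125,543)]))
go([.6515,.194,.0735],-4.5)
"
```

```text
rib c [0.6523 0.1941] ang 175.3 L 55.1 w 9.7
rib c [0.554  0.2078] ang 172.2 L 55.1 w 9.3
t 14.67 tcp [0.5985 0.194  0.1568] th -3.4 open 0.0302 | d [53.  -3.2 83.3] rv [0.03 0.07 1.13] rows 3
```

>>> carry_out --commands "0.35 53 -3.2 15 0 0 1.2;0.35 53 -3.2 30 0 0 1.2;0.35 53 -3.2 60 0 0 1.2;0.35 53 -3.2 78 0 0 1.2;0.35 53 -3.2 83 0 0 1.2;0.35 53 -3.2 83 0 0 1.2;0 53 -3.2 83 0 0 1.2;0 53 -3.2 83 0 0 1.2;0 53 -3.2 83 0 0 1.2;0 53 -3.2 83 0 0 1.2;0 53 -3.2 83 0 0 1.2;0 53 -3.2 83 0 0 1.2"

```text
t: 15.67
tcp_pos: [0.6528, 0.1947, 0.0768]
tool_rot: [-0.0, 0.999, -0.04, 0.001]
ft_force: [-1.2, -2.7, 7.8]
opening: 0.0082
```

```bash
python3 -c "
from h import *
go([.646,-.148,.0755],-3.3)
"
```

```text
t 15.67 tcp [0.6528 0.1947 0.0768] th -4.6 open 0.0082 | d [ 20.4 342.2   1.2] rv [-0.02 -0.16 -1.25] rows 9
```

>>> carry_out --commands "0 0 0 -2.5 0 0 0;0 0 0 -3 0 0 0;0 1 20 -3 0 0 0;0 2 45 -3 0 0 0;0 4 70 -3 0 0 0;0 6 100 -3 0 0 0;0 8 130 -3 0 0 0;0 9 160 -3 0 0 0;0 11 190 -3 0 0 0;0 12 220 -3 0 0 0;0 14 250 -3 0 0 0;0 16 280 -3 0 0 0"

```text
t: 16.67
tcp_pos: [0.6457, -0.0871, 0.0781]
tool_rot: [0.0, 0.999, -0.04, 0.0]
ft_force: [0.9, -0.9, -1.2]
opening: 0.0085
```

```bash
python3 -c "
from h import *
save('wrist','d2.png');print(get_obs()['ft_force']);go([.646,-.148,.0755],-3.3)
"
```

```text
[-1.67881909 -6.71835698 -1.0733352 ]
t 16.72 tcp [ 0.6456 -0.0921  0.0781] th -4.7 open 0.0082 | d [ 4.9 55.6  2.7] rv [ 0.12 -0.04 -1.39] rows 2
```

View pics/d2.png

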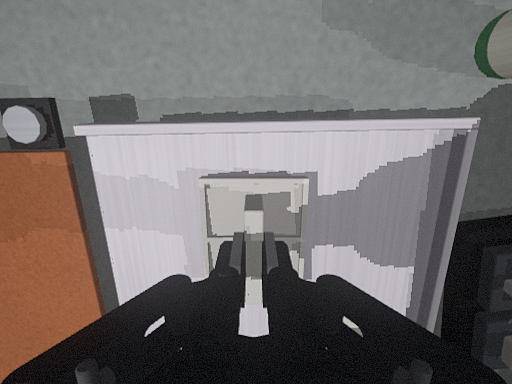

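>>> carry_out --commands "0 4 25 0 0 0 -1;0 4 45 0 0 0 -1;0 4 55 0 0 0 -1;0 4 55 0 0 0 -1;0 4 55 3 0 0 -1;0 4 55 5 0 0 -1;0 4 55 7 0 0 -1;0 4 55 7 0 0 -1"

```text
t: 17.38
tcp_pos: [0.6455, -0.1398, 0.0723]
tool_rot: [0.0, 1.0, -0.03, 0.0]
ft_force: [-11.9, -0.9, 20.4]
opening: 0.0079
```

>>> carry_out --commands "0 0 0 -1.2 0 0 0;0.35 0 0 -1.2 0 0 0;0.35 0 0 -1.2 0 0 0;0.35 0 0 -1.2 0 0 0;0.35 0 0 -1.2 0 0 0;0.35 0 0 -15 0 0 0;0.35 0 0 -40 0 0 0;0.35 0 0 -70 0 0 0;0.35 0 0 -70 0 0 0"

```text
t: 18.13
tcp_pos: [0.6473, -0.1412, 0.1465]
tool_rot: [0.001, 1.0, -0.031, 0.003]
ft_force: [1.1, -0.5, 1.3]
opening: 0.0299
```

```bash
python3 -c "
from h import *
save('wrist','d3.png');print(get_obs()['ft_force']);go([.505,.207,.16],-7.8)
"
```

```text
[-0.11233525 -0.37048159 -0.6829518 ]
t 18.18 tcp [ 0.6467 -0.1411  0.1439] th -3.5 open 0.0301 | d [-162.9 -338.6  -17.4] rv [ 0.07 -0.28  4.25] rows 10
```

View pics/d3.png

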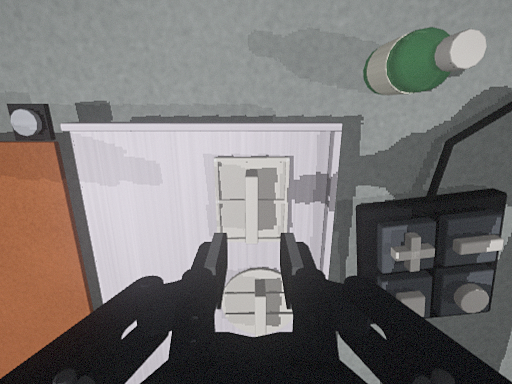

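>>> carry_out --commands "0.35 -163 -338 -17 0 0 4.3;0.35 -163 -338 -17 0 0 4.3;0.35 -163 -338 -17 0 0 4.3;0.35 -163 -338 -17 0 0 4.3;0.35 -163 -338 -17 0 0 4.3;0.35 -163 -338 -17 0 0 4.3;0.35 -163 -338 -17 0 0 4.3;0.35 -163 -338 -17 0 0 4.3;0.35 -163 -338 -17 0 0 4.3;0.35 -163 -338 -17 0 0 4.3;0.35 -163 -338 -17 0 0 4.3;0.35 -163 -338 -17 0 0 4.3"

```text
t: 19.18
tcp_pos: [0.5036, 0.2066, 0.1571]
tool_rot: [0.0, 0.998, -0.068, -0.0]
ft_force: [0.6, -0.2, 0.9]
opening: 0.03
```

```bash
python3 -c "
from h import *
o=get_obs();np.savez('pe.npz',**o);im=save('wrist','e1.png')[:,:,::-1]
cv2.imwrite('pics/e1c.png',cv2.resize(im[80:280,170:320],None,fx=3,fy=3,interpolation=cv2.INTER_CUBIC))
"
```

```text
(no output)
```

View pics/e1c.png

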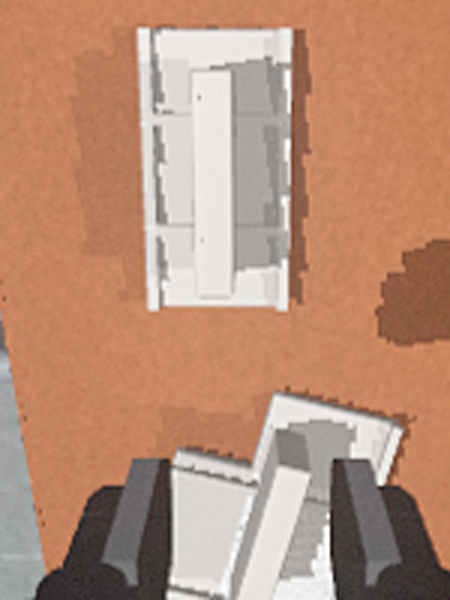

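```bash
python3 -c "
from h import *
o=dict(np.load('pe.npz'));P=pose('wrist',o)
f=lambda l:np.array(l)/3+[170,80]
c,a=rib(P,f([(197,297),(192,70),(231,70),(234,297)]))
go([c[0],c[1],.0745],a-180)
"
```

```text
rib c [0.5537 0.2078] ang 172.4 L 55.8 w 9.4
t 19.23 tcp [0.5039 0.206  0.1571] th -7.9 open 0.0298 | d [49.1 -8.6 82.5] rv [ 0.03  0.03 -0.29] rows 3
```

>>> carry_out --commands "0.35 49 -8.5 15 0 0 0;0.35 49 -8.5 30 0 0 0;0.35 49 -8.5 60 0 0 0;0.35 49 -8.5 78 0 0 0;0.35 49 -8.5 82.5 0 0 0;0.35 49 -8.5 82.5 0 0 0;0 49 -8.5 82.5 0 0 0;0 49 -8.5 82.5 0 0 0;0 49 -8.5 82.5 0 0 0;0 49 -8.5 82.5 0 0 0;0 49 -8.5 82.5 0 0 0;0 49 -8.5 82.5 0 0 0"

```text
t: 20.23
tcp_pos: [0.5542, 0.2083, 0.0768]
tool_rot: [-0.0, 0.998, -0.068, 0.001]
ft_force: [0.8, -2.4, 7.6]
opening: 0.0082
```

```bash
python3 -c "
from h import *
go([.546,-.040,.0755],-3.3)
"
```

```text
t 20.23 tcp [0.5542 0.2083 0.0768] th -7.9 open 0.0082 | d [ 25.8 247.1   1.2] rv [-0.02 -0.15 -4.55] rows 6
```

>>> carry_out --commands "0 0 0 -2.5 0 0 0;0 0 0 -3 0 0 0;0 2 20 -3 0 0 0;0 4 40 -3 0 0 0;0 6 60 -3 0 0 0;0 8 80 -3 0 0 -1;0 10 100 -3 0 0 -2;0 13 125 -3 0 0 -3;0 16 150 -3 0 0 -4;0 18 175 -3 0 0 -4.5;0 21 200 -3 0 0 -4.5;0 23 220 -3 0 0 -4.5"

```text
t: 21.23
tcp_pos: [0.546, -0.0143, 0.0785]
tool_rot: [0.0, 1.0, -0.029, 0.0]
ft_force: [-0.3, 0.2, -1.0]
opening: 0.0082
```

```bash
python3 -c "
from h import *
save('wrist','e2.png');print(get_obs()['ft_force']);go([.546,-.040,.0755],-3.3)
"
```

```text
[ 0.32707686 -3.00794545 -1.65275536]
t 21.28 tcp [ 0.5461 -0.0168  0.0784] th -3.4 open 0.0084 | d [ 1.3 23.2  3. ] rv [ 0.08 -0.02 -0.13] rows 1
```

View pics/e2.png

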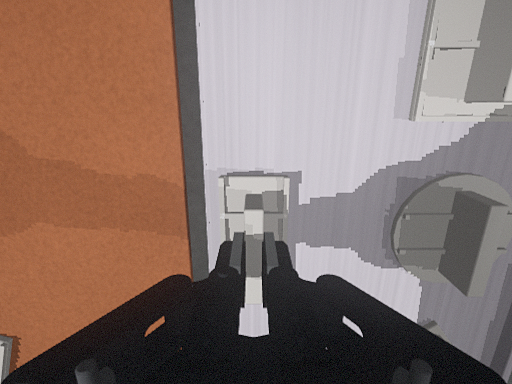

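>>> carry_out --commands "0 1 15 0 0 0 0;0 1 26 0 0 0 0;0 1 26 0 0 0 0;0 1 26 3 0 0 0;0 1 26 5 0 0 0;0 1 26 6.5 0 0 0;0 1 26 6.5 0 0 0"

```text
t: 21.87
tcp_pos: [0.5456, -0.0382, 0.0724]
tool_rot: [0.0, 1.0, -0.029, 0.0]
ft_force: [-8.2, -1.2, 15.2]
opening: 0.0086
```

>>> carry_out --commands "0 0 0 -1.2 0 0 0;0.35 0 0 -1.2 0 0 0;0.35 0 0 -1.2 0 0 0;0.35 0 0 -1.2 0 0 0;0.35 0 0 -1.2 0 0 0;0.35 0 0 -15 0 0 0;0.35 0 0 -40 0 0 0;0.35 0 0 -70 0 0 0;0.35 0 0 -70 0 0 0"

```text
t: 22.62
tcp_pos: [0.5475, -0.039, 0.1469]
tool_rot: [0.001, 1.0, -0.029, 0.003]
ft_force: [0.7, -0.9, 0.8]
opening: 0.0295
```

```bash
python3 -c "
from h import *
save('wrist','e3.png');print(get_obs()['ft_force']);go([.402,.236,.16],-30)
"
```

```text
[ 0.21902537 -0.21535716 -0.70786531]
t 22.67 tcp [ 0.5469 -0.0389  0.1444] th -3.3 open 0.0297 | d [-160.6 -265.9  -16.6] rv [-2.000e-02 -2.700e-01  2.665e+01] rows 8
```

View pics/e3.png

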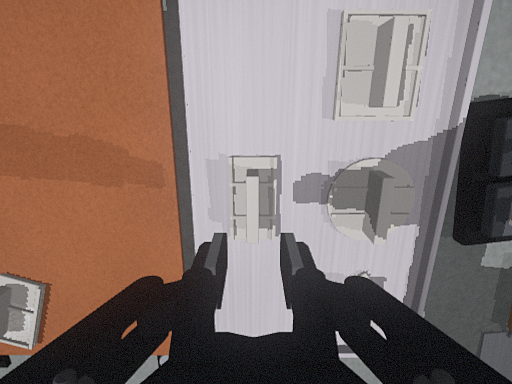

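>>> carry_out --commands "0.35 -160 -266 -17 0 0 26.7;0.35 -160 -266 -17 0 0 26.7;0.35 -160 -266 -17 0 0 26.7;0.35 -160 -266 -17 0 0 26.7;0.35 -160 -266 -17 0 0 26.7;0.35 -160 -266 -17 0 0 26.7;0.35 -160 -266 -17 0 0 26.7;0.35 -160 -266 -17 0 0 26.7;0.35 -160 -266 -17 0 0 26.7;0.35 -160 -266 -17 0 0 26.7;0.35 -160 -266 -17 0 0 26.7"

```text
t: 23.58
tcp_pos: [0.4014, 0.236, 0.158]
tool_rot: [0.0, 0.966, -0.259, -0.0]
ft_force: [0.6, -0.5, -0.2]
opening: 0.0301
```

```bash
python3 -c "
from h import *
o=get_obs();np.savez('pd.npz',**o);print(o['tcp_pos']);im=save('wrist','f1.png')
"
```

```text
[0.40139886 0.23597707 0.1579896 ]
```

View pics/f1.png

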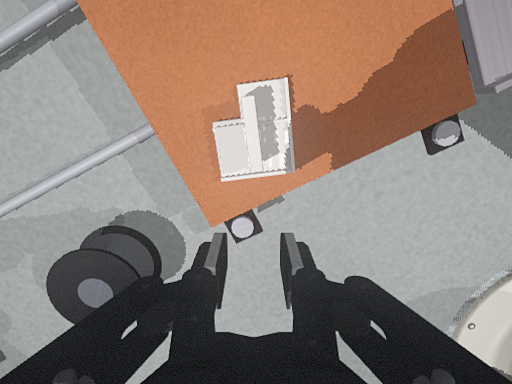

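```bash
python3 -c "
from h import *
im=cv2.imread('pics/f1.png');cv2.imwrite('pics/f1c.png',cv2.resize(im[65:195,200:310],None,fx=4,fy=4,interpolation=cv2.INTER_CUBIC))
"
```

```text
(no output)
```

View pics/f1c.png

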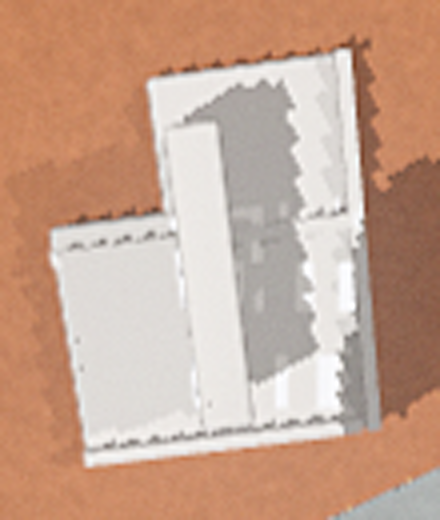

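```bash
python3 -c "
from h import *
o=dict(np.load('pd.npz'));P=pose('wrist',o)
f=lambda l:np.array(l)/4+[200,65]
c,a=rib(P,f([(205,430),(168,128),(217,122),(253,424)]))
print(pix2w('wrist',f([(85,460),(378,430),(50,230),(350,50)]),.065,P).round(4))
go([c[0],c[1],.0745],a-180)
"
```

```text
rib c [0.4487 0.2078] ang 156.9 L 55.4 w 9.0
[[0.4268 0.2525 0.065 ]
 [0.4006 0.1938 0.065 ]
 [0.4719 0.2327 0.065 ]
 [0.4714 0.1632 0.065 ]]
t 23.63 tcp [0.4017 0.2356 0.1581] th -30.1 open 0.0302 | d [54.6  0.4 83.6] rv [ 0.05  0.02 -6.99] rows 3
```

>>> carry_out --commands "0.35 54.6 0.4 15 0 0 -7;0.35 54.6 0.4 30 0 0 -7;0.35 54.6 0.4 55 0 0 -7;0.35 54.6 0.4 78 0 0 -7;0.35 54.6 0.4 83 0 0 -7;0.35 54.6 0.4 83 0 0 -7;0 54.6 0.4 83 0 0 -7;0 54.6 0.4 83 0 0 -7;0 54.6 0.4 83 0 0 -7;0 54.6 0.4 83 0 0 -7;0 54.6 0.4 83 0 0 -7;0 54.6 0.4 83 0 0 -7"

```text
t: 24.63
tcp_pos: [0.4493, 0.2087, 0.0772]
tool_rot: [-0.0, 0.98, -0.2, 0.001]
ft_force: [1.2, -3.1, 7.9]
opening: 0.008
```

```bash
python3 -c "
from h import *
save('wrist','f2.png');go([.438,-.035,.0755],-3.3)
"
```

```text
t 24.68 tcp [0.4493 0.2086 0.0772] th -23.0 open 0.0082 | d [ 84.9 228.6   1.6] rv [ -0.05  -0.14 -19.74] rows 6
```

View pics/f2.png

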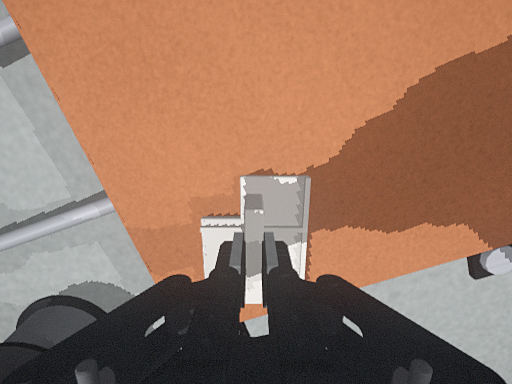

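>>> carry_out --commands "0 0 0 -2.5 0 0 0;0 0 0 -3 0 0 0;0 7 18 -3 0 0 -2;0 14 37 -3 0 0 -4;0 21 56 -3 0 0 -6;0 28 75 -3 0 0 -8;0 35 95 -3 0 0 -10;0 43 115 -3 0 0 -12;0 50 135 -3 0 0 -14;0 58 155 -3 0 0 -16;0 66 178 -3 0 0 -18;0 74 200 -3 0 0 -20"

```text
t: 25.68
tcp_pos: [0.4381, -0.0055, 0.079]
tool_rot: [0.0, 1.0, -0.026, 0.0]
ft_force: [-0.4, -0.4, -0.9]
opening: 0.0081
```

```bash
python3 -c "
from h import *
save('wrist','f3.png');print(get_obs()['ft_force']);go([.438,-.035,.0755],-3.3)
"
```

```text
[-0.20849402 -0.4277941  -0.18400471]
t 25.73 tcp [ 0.4381 -0.0084  0.079 ] th -2.8 open 0.0085 | d [ 1.1 26.6  3.6] rv [ 0.09 -0.03  0.5 ] rows 1
```

View pics/f3.png

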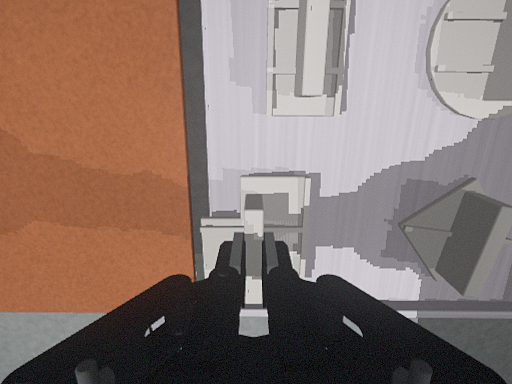

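>>> carry_out --commands "0 5 15 0 0 0 0;0 5 31 0 0 0 0;0 5 31 0 0 0 0;0 5 31 3 0 0 0;0 5 31 5 0 0 0;0 5 31 6.5 0 0 0;0 5 31 6.5 0 0 0"

```text
t: 26.32
tcp_pos: [0.4416, -0.0352, 0.0728]
tool_rot: [0.0, 1.0, -0.026, -0.0]
ft_force: [-8.4, -1.9, 17.2]
opening: 0.0084
```

>>> carry_out --commands "0 0 0 -1.2 0 0 0;0.35 0 0 -1.2 0 0 0;0.35 0 0 -1.2 0 0 0;0.35 0 0 -1.2 0 0 0;0.35 0 0 -1.2 0 0 0;0.35 0 0 -15 0 0 0;0.35 0 0 -40 0 0 0;0.35 0 0 -80 0 0 0;0.35 0 0 -120 0 0 0;0.35 -60 0 -160 0 0 0;0.35 -60 0 -160 0 0 0;0.35 -60 0 -160 0 0 0"

```text
t: 27.32
tcp_pos: [0.3799, -0.0323, 0.2358]
tool_rot: [0.001, 1.0, -0.027, 0.002]
ft_force: [0.4, 0.4, 0.8]
opening: 0.0302
```

```bash
python3 -c "
from h import *
o=get_obs();np.savez('pg.npz',**o);save('wrist','g1.png');save('scene','g1s.png');go([.5143,-.3645,.10],90)
"
```

```text
t 27.42 tcp [ 0.3817 -0.0325  0.2328] th -3.1 open 0.0302 | d [149.9 324.3 133.3] rv [ 1.300e-01 -7.000e-02 -9.307e+01] rows 13
```

View pics/g1.png

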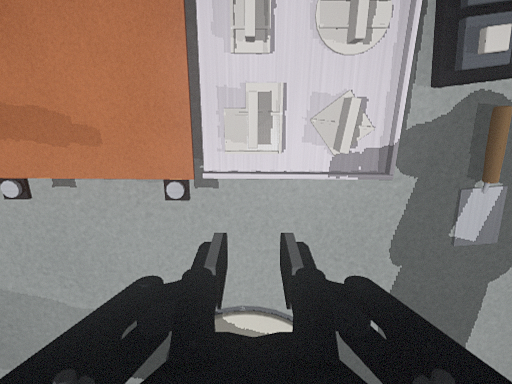

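View pics/g1s.png

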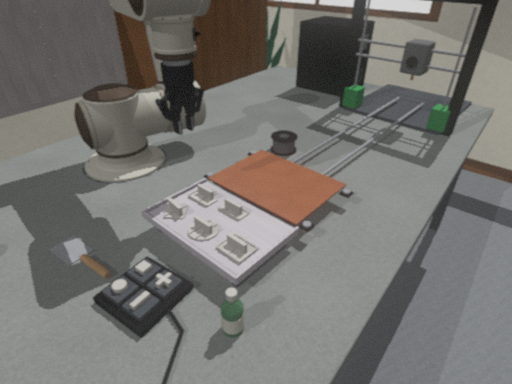

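>>> carry_out --commands "0 150 324 80 0 0 -93;0 150 324 80 0 0 -93;0 150 324 80 0 0 -93;0 150 324 80 0 0 -93;0 150 324 80 0 0 -93;0 150 324 80 0 0 -93;0 150 324 80 0 0 -93;0 150 324 80 0 0 -93;0 150 324 80 0 0 -93;0 150 324 80 0 0 -93;0 150 324 80 0 0 -93;0 150 324 80 0 0 -93"

```text
t: 28.42
tcp_pos: [0.5144, -0.3647, 0.1489]
tool_rot: [-0.002, 0.763, 0.647, -0.0]
ft_force: [-0.1, 0.8, 0.1]
opening: 0.0001
```

```bash
python3 -c "
from h import *
o=get_obs();save('wrist','k5.png');go([.5143,-.3645,.046],90)
im=cv2.imread('pics/k5.png')
g=(im.min(2)>165).astype(np.uint8)
n,l,s,c=cv2.connectedComponentsWithStats(g)
P=pose('wrist',o)
for i in range(1,n):
  if 200<s[i,4]<5000: print(s[i],c[i].round(1),pix2w('wrist',c[i],.0465,P).round(4))
"
```

```text
t 28.47 tcp [ 0.5144 -0.3644  0.1494] th 81.2 open 0.0002 | d [ -0.3   0.2 103.4] rv [-0.15 -0.12 -8.78] rows 3
[288  79  46  49 986] [310.8 103. ] [[ 0.574  -0.2965  0.0465]]
[220 103  35  37 926] [236.8 121.1] [[ 0.5102 -0.3009  0.0465]]
[313 152  20  46 629] [322.4 174.3] [[ 0.578  -0.3595  0.0465]]
[239 174  31  33 774] [253.9 190.3] [[ 0.5144 -0.3644  0.0465]]
[ 24 335  34  23 271] [ 37.9 344.4] [[ 0.2459 -0.5034  0.0465]]
```

View pics/k5.png

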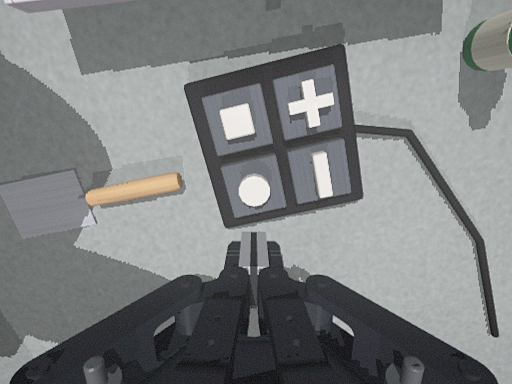

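>>> carry_out --commands "0 0 0 40 0 0 -9;0 0 0 80 0 0 -9;0 0 0 96 0 0 -9;0 0 0 102 0 0 -9;0 0 0 106 0 0 -9;0 0 0 109 0 0 -9;0 0 0 110.5 0 0 -9;0 0 0 110.5 0 0 -9;0 0 0 110.5 0 0 -9;0 0 0 110.5 0 0 -9"

```text
t: 29.3
tcp_pos: [0.5148, -0.3644, 0.0427]
tool_rot: [0.001, 0.712, 0.703, 0.0]
ft_force: [1.1, -0.3, 2.8]
opening: -0.0004
```

>>> carry_out --commands "0 0 0 2 0 0 0;0 0 0 3.5 0 0 0;0 0 0 3.5 0 0 0;0 0 0 3.5 0 0 0;0 0 0 3.5 0 0 0"

```text
t: 29.72
tcp_pos: [0.5148, -0.3644, 0.0393]
tool_rot: [0.001, 0.712, 0.703, 0.0]
ft_force: [0.5, 2.2, 13.6]
opening: -0.0002
```

Fully down. Lift and go to the bar.

```bash
python3 -c "
from h import *
go([.578,-.3598,.0393],90)"
```

```text
t 29.72 tcp [ 0.5148 -0.3644  0.0393] th 89.3 open -0.0002 | d [ 5.4 63.2  0.1] rv [ 0.08  0.07 -0.71] rows 2
```

>>> carry_out --commands "0 0 0 -25 0 0 0;0 0 0 -35 0 0 0;0 5 30 -35 0 0 0;0 5 63 -35 0 0 0;0 5 63 -35 0 0 0;0 5 63 -20 0 0 0;0 5 63 -10 0 0 0;0 5 63 -5 0 0 0;0 5 63 -2 0 0 0;0 5 63 0 0 0 0;0 5 63 0 0 0 0;0 5 63 0 0 0 0"

```text
t: 30.72
tcp_pos: [0.577, -0.3597, 0.0393]
tool_rot: [-0.0, 0.712, 0.703, 0.0]
ft_force: [-5.2, 5.4, 11.2]
opening: -0.0003
```

```bash
python3 -c "
from h import *
go([.5102,-.3005,.0393],90)"
```

```text
t 30.72 tcp [ 0.577  -0.3597  0.0393] th 89.3 open -0.0003 | d [ 58.4 -67.5   0. ] rv [-0.   -0.   -0.72] rows 3
```

>>> carry_out --commands "0 0 0 -25 0 0 0;0 0 0 -40 0 0 0;0 29 -34 -40 0 0 0;0 58 -67 -40 0 0 0;0 58 -67 -40 0 0 0;0 58 -67 -40 0 0 0;0 58 -67 -20 0 0 0;0 58 -67 -10 0 0 0;0 58 -67 -4 0 0 0;0 58 -67 0 0 0 0;0 58 -67 0 0 0 0;0 58 -67 0 0 0 0"

```text
t: 31.72
tcp_pos: [0.5111, -0.3013, 0.0392]
tool_rot: [-0.0, 0.711, 0.703, -0.0]
ft_force: [-8.2, 4.3, 17.0]
opening: 0.0001
```

Raise clear, pull back and check the shelf.

>>> carry_out --commands "0 0 0 -30 0 0 0;0 0 0 -60 0 0 0;0 0 0 -100 0 0 0;0 -40 -60 -200 0 0 0;0 -40 -60 -200 0 0 0;0 -40 -60 -200 0 0 0;0 -40 -60 -200 0 0 0;0 -40 -60 -200 0 0 0;0 -40 -60 -200 0 0 0"

```text
t: 32.47
tcp_pos: [0.4506, -0.3404, 0.2378]
tool_rot: [-0.0, 0.712, 0.703, 0.0]
ft_force: [-0.6, 0.4, -0.7]
opening: 0.0004
```

```bash
python3 -c "
from h import *
print(get_obs()['tcp_pos'],get_obs()['ft_force'])
save('wrist','z1.png');im=save('scene','z2.png')[:,:,::-1];t=save('top','z3.png')[:,:,::-1]
a=cv2.resize(im[140:330,80:360],None,fx=2.8,fy=2.8,interpolation=cv2.INTER_CUBIC);cv2.imwrite('pics/z2c.png',a)
cv2.imwrite('pics/z3c.png',cv2.resize(t[120:260,120:400],None,fx=2.8,fy=2.8,interpolation=cv2.INTER_CUBIC))
"
```

```text
[ 0.45058529 -0.34040656  0.2378328 ] [-0.55154984  0.35320805 -0.6589284 ]
```

View pics/z1.png

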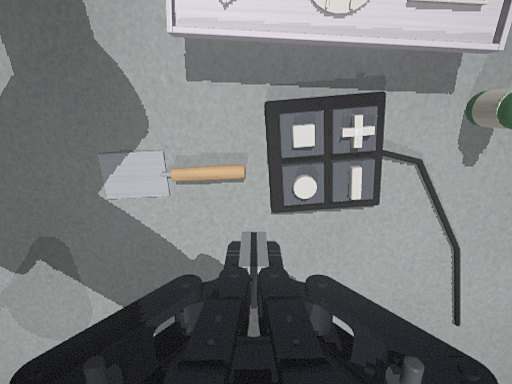

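View pics/z2c.png

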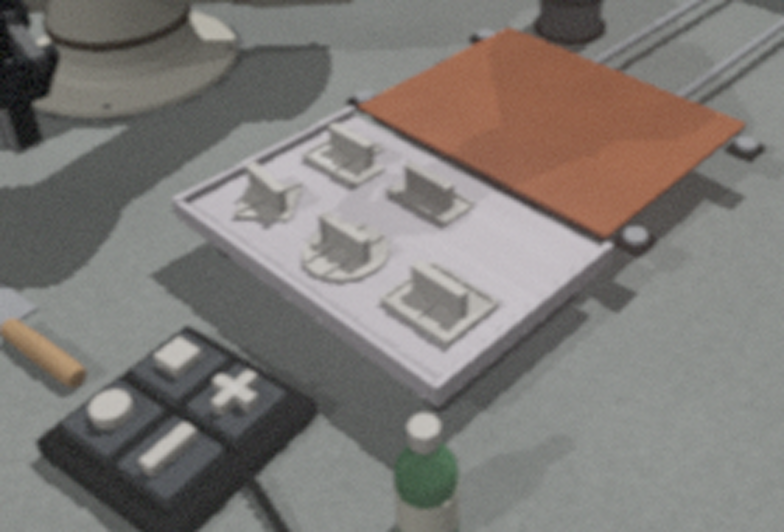

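View pics/z3c.png

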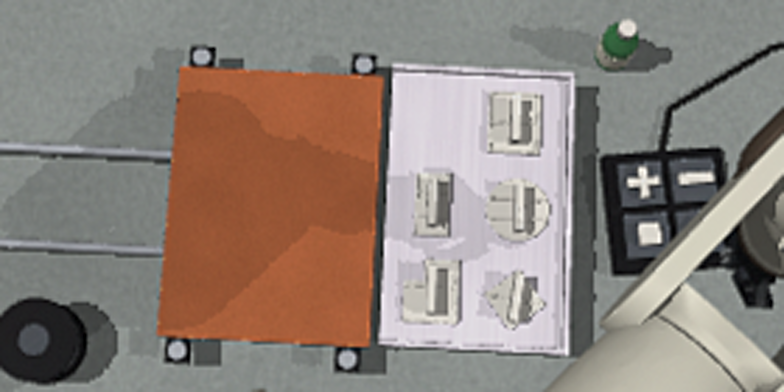

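```bash
python3 -c "
from station import *
print(hand_in())"
```

```text
the job is handed in; nothing more can be done
None
```

The job is handed in. The square key was pressed first. All five prints present (a, b, d, e and f) were then moved onto the shelf, and the round, bar and square keys were pressed in that order. The run took about 33 s of the 210 s allowed.

- **Moving the prints:** I gripped each print by its rib and carried it about 3 mm above the bed across the gap. I then lowered it until it touched the shelf, let go and backed off, so the prints were held just off the bed rather than dragged.
- **Keys:** each press stopped against the key's end of travel, at 11 to 17 N. The cross key was never touched.
- **Last pictures:** all three cameras, taken before handing in, show the bed empty and all four keys back up. The five prints lie flat on the shelf, apart from each other and inside the rim. The spool, bottle and scraper look unmoved, though I only judged them by eye. The robot was clear of everything.
- **Small disagreements:** the measured tool height when gripping a print varied by about 4 mm between prints. Some prints came to rest up to about 8 mm short of where I had planned. Neither affects the result, and I saw no grip slip or knocked print.

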